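# Fit the sample carousel on its drive hub and hold it down

### The arm

A 7-joint arm with a two-finger parallel gripper is mounted at the origin on the work surface. World frame = base frame: x ahead of the robot, y to its left, z up, the work surface at z = 0. Lengths are in m, angles in rad, forces in N, time in s.
With the tool pointing down it reaches from about 0.4 to 0.85 m from the base axis. Payload 10.4 kg.
Tool frame: the origin (TCP) lies between the finger pads; the fingertips stand ctrl.tip_extent ahead of it and the grasp point (between the pads) lies 6 mm ahead of it (ctrl.tip_extent is the distance from the TCP to the fingertips, in m); z points along the fingers, y is the line along which they close (so a half turn about z gives the same grasp; the last joint's range is limited). The gripper opens to 85 mm and grips with 20 to 120 N. Pads are 22 mm wide; open, the fingers measure 114 mm over their backs; the gripper's body (76 mm by 85 mm) begins 54 mm behind the grasp point. The pads swing forward as they close: fully open they stand 13 mm farther back than shut.
Start: joints at [-1.126, 0.332, -0.065, 1.46, 0.022, 1.35, -0.088], TCP at [0.282, 0.558, 0.256] pointing down, gripper open.
Joint ranges: [-2.6, 2.6], [-0.5, 2.12], [-1.47, 1.34], [0.16, 2.42], [-1.27, 4.41], [0.06, 2.06], [-2.6, 2.6]. Speed limits (rad/s): [2.22, 2.22, 2.79, 2.79, 3.14, 3.14, 3.14].

### API

Orientations are given as a unit quaternion [w, x, y, z].
In Python, from rig import telemetry, eyes, workorder, models, ctrl gives the robot as it stands.
- The arm moves only by the tool play_rows, never from a script. Its argument "series" is a list that holds one entry, the list of rows, each a list of 7 numbers: the closure, from 0 (fully open) to 1 (shut), then the shift along the world's x, y, z in m, then the turn, a rotation vector about the world's x, y, z in degrees. A call has exactly 8 rows; each row is the pose to reach, as a shift and turn from the pose commanded when the call began; what a row does not reach only later rows make up. A row lasts 1/10 s, in which the tool goes at most 50 mm and 8.59 degrees, less where a joint would pass 70% of its speed; a pose out of reach is approached as far as the arm can. A call with a gripper value outside its range is refused whole. The fingers move at their own pace and stop on an object; "squeeze" is the grip in N (left out, the last holds). Time passes only in rows, so rows that repeat a pose let the fingers close, or fill a call up. It gives the time, the measured TCP pose, the force, the opening and the grip force at its end, in the units of the state.
- telemetry.state(): the state, without advancing time (a new reading comes with each control period).
- eyes.capture(name): name is "side" or "top" or "wrist"; returns the picture (400x640x3 uint8, blue, green, red); there is no depth.
- eyes.get_calibration(name): a dict with "vertical_fov" (degrees; the focal length in pixels is half the picture's height over the tangent of half this angle, whatever the lens; pixels are square), "cx", "cy" (the principal point, pixels), "xyz" and "orientation" of the camera in the world. Camera axes: x right, y up, looking along -z (the intrinsics and any distortion apply to the point x, -y, -z); pixel columns grow to the right and rows downward; lengths in m; the calibration is good to about 2 mm. A picture is of the moment at which its call begins: read the wrist's pose just before it. get_calibration takes no time and is no camera call; for the wrist camera it gives the pose at the moment of the call.
- workorder.sign_off(): hands the job in; it is judged then, once.
Trained networks look in the newest picture that a camera, given by its name, has taken for a name from the list of things; names that differ only in an ending like _2 or _b are one class to them, and where a whole thing is asked for, a point or a joint stands for the part that bears it (a point fixed in the world has none). Each returns a list of dicts, best first, with "p" (0 to 1); they miss things now and then, are a little off and sometimes report something else, mostly with a low value. They report only what shows in the picture. A call takes as long as a camera call. They do not tell look-alikes from the thing itself.
- models.find_in(camera, thing): "point" ([x, y, z] in m, in the coordinates of the camera as it stood for that picture, good to about 4 mm: the middle of the surface that is visible of it).
- models.mark_of(camera, thing): "point" ([x, y, z] in m, in the coordinates of the camera as it stood for that picture, good to about 4 mm: a listed point, or the origin of a listed thing).
The state is a dict: "clock": time; "qpos": joint angles; "joint_vel": joint speeds; "tau": joint torques, N m; "tcp_pos": TCP position; "eef_rot": TCP orientation; "contact_force": force on the tool from outside, world axes, zero at the start; "ft_torque": the same for the moment, N m; "width": opening from 0.0 (shut) to 1.0 (fully open); "grip_force": force on a finger pad.
Only numpy, scipy, OpenCV 4.12 (cv2) and the standard library are available. Lean on these libraries where they do the work, as an engineer would, in place of code of your own. Each camera call takes 0.05 s, during which the arm holds its last target. There are 200 camera calls.

### The job

On the white carousel drive unit, first turn both black clamp knobs clockwise to their end stops. Then lift the sample carousel out of its stand, put its keyed shaft into the drive unit's hub, turn it until the key slips into the keyway, and push it fully home so that the sprung hub goes right down with it; finish while still holding it there, pushed down. Leave the bottles, the beaker and the jar where they stand.

Things in the scene. Friction and masses are not known exactly. Their poses are not given: they have to be found in the camera images.
- unit_top (a point): centre of the top face of the white drive unit's housing (160 along x, 260 along y, 60 high; fixed). The steel hub stands 38 mm up from here. The hub's one keyway lies anywhere within 0.6 rad either way of this frame's +x axis (the frame does not tell where); it is seen from above; the hub does not turn
- hub_mouth (a point): centre of the hub's round mouth with the hub up at rest, 98 mm above the bench; fixed to the housing, with the housing's axes. The hub is an upright steel ring, outer diameter 46, open bore of diameter 18 with one keyway 7 wide, reaching to radius 13.5, all the way down the bore
- hub (a joint): how far the hub is pressed down (m): 0 up at rest, 0.008 at its lower stop. It starts to sink at 5 N, plus 1 N per mm, so 13 N at the stop; springs back when let go
- knob_left (a joint): angle of the left clamp knob (rad), grows clockwise as seen from above; 1.35 is the tight end stop; stays where it is left. At 0 the bar lies along the housing's x
- knob_right (a joint): the same for the right clamp knob; 1.35 is the tight end stop
- carousel_grip (a point): centre of the carousel's grip bar: grey bar 38 along x, 16 along y, 36 high, on an aluminium disc of diameter 100. z up. Below this point: disc top at 18 mm, disc underside 30, end of a shoulder of diameter 32 at 36, shaft tip 64. A small lug on the disc's rim at +x (to radius 59) stands over the shaft's key. About 0.3 kg
- shaft_tip (a point): lower end of the carousel's steel shaft, same axes. Shaft diameter 16, 28 long below the shoulder, last 4 mm tapered. Key 5 wide, on the +x side to radius 12.5, from 9 mm above the tip up to the shoulder: the shaft enters the hub 9 mm before the key meets the hub's face; fully home, the shoulder lies on that face, 28 mm in
- stand_top (a point): centre of the top face of the grey storage stand, 110 x 110, 50 high, in which the carousel's shaft hangs in a plain hole of diameter 36 with the disc resting on the top; fixed
- wash_bottle_mid (a point): middle (half-way up) of a bystander to be left alone: round white squeeze bottle, diameter 64, 160 tall, at the far side
- amber_bottle_mid (a point): middle (half-way up) of a bystander to be left alone: round brown glass bottle, diameter 72, 170 tall, at the far side
- beaker_mid (a point): middle (half-way up) of a bystander to be left alone: open glass beaker, diameter 68, 80 tall, between the drive unit and the stand, towards the robot
- vial_jar_mid (a point): middle (half-way up) of a bystander to be left alone: small brown jar, diameter 40, 50 tall, between the drive unit and the stand, far side
- knob_left_grip (a point): centre of the grip bar of the left captive clamp knob, on its axis, 97 mm above the bench (37 above the housing), 90 mm to the left (+y) of the hub. Black bar 38 long, 14 wide, 32 high (its top 7 mm above this point) on a disc of diameter 40. x axis: along the bar; z up; the frame turns with the knob
- knob_right_grip (a point): centre of the grip bar of the right captive clamp knob, on its axis, 97 mm above the bench (37 above the housing), 90 mm to the right (-y) of the hub. Black bar 38 long, 14 wide, 32 high (its top 7 mm above this point) on a disc of diameter 40. x axis: along the bar; z up; the frame turns with the knob
Not all that is in view belongs to the job. What is shaped like the part that bears carousel_grip but blue or turquoise is not meant. Leave any purple look-alike of the part that bears stand_top alone.

How it is judged:
By the outcome, as a careful person would: the job done as asked, in the order asked, and still so for the second after the job is handed in, while the arm keeps its last pose, push and grip.
It also fails if it takes over 67 s, if anything falls off the work surface, if the arm or the gripper's body presses on something with over 40 N, if the wrist force passes 120 N, or if a joint passes its speed limit or range.

## Working session

There is one attempt and no reset: what is moved stays moved. The work goes in short steps, Python scripts to look and compute and a tool call to move; the robot and the scene stay as the last step left them, time stands still between calls to the robot, and variables do not carry over. Pictures are saved under pics/ and viewed, at most 10 in all, crops included, and the job is handed in when it is done.

Besides the shell and the picture viewer there is one more tool, called after "Request:" as name([rows], argument=value, ...), one row to a line, values as JSON. play_rows: Moves the arm, as the interface text tells. Its arguments: {"type":"object","properties":{"series":{"type":"array"},"squeeze":{"type":"number"}},"required":["series"]}

```bash
mkdir -p pics; ls; cat > h.py <<'E'
import numpy as np,cv2
from scipy.spatial.transform import Rotation as R
from rig import telemetry, eyes, workorder, models, ctrl
def cal(n):
    c=eyes.get_calibration(n);q=np.array(c['orientation'],float)
    M=R.from_quat(q[[1,2,3,0]]).as_matrix() if q.shape==(4,) else q
    return c,np.array(c['xyz']),M
def w(n,p,C=None):
    c,x,M=C or cal(n);return x+M@np.array(p)
def pix(n,P,C=None):
    c,x,M=C or cal(n);p=M.T@(np.array(P)-x);f=200/np.tan(np.radians(c['vertical_fov'])/2)
    return np.array([c['cx']+f*p[0]/-p[2],c['cy']-f*p[1]/-p[2]])
def ray(n,uv,z,C=None):
    c,x,M=C or cal(n);f=200/np.tan(np.radians(c['vertical_fov'])/2)
    d=M@np.array([(uv[0]-c['cx'])/f,-(uv[1]-c['cy'])/f,-1]);return x+d*(z-x[2])/d[2]
E
python3 - <<'E'
from h import *
np.set_printoptions(precision=3,suppress=True)
print(telemetry.state(),ctrl.tip_extent)
for n in ['top','side']:
    im=eyes.capture(n);cv2.imwrite(f'pics/{n}0.png',im);print(n,eyes.get_calibration(n))
    C=cal(n)
    for t in ['carousel_grip','stand_top','hub_mouth','unit_top','knob_left_grip','knob_right_grip']:
        print(t,[(round(r['p'],2),w(n,r['point'],C),pix(n,w(n,r['point'],C),C).round()) for r in models.mark_of(n,t)])
E
```

```text
pics
{'clock': 0.0, 'qpos': array([-1.126,  0.333, -0.065,  1.461,  0.022,  1.35 , -0.088]), 'joint_vel': array([ 0.   ,  0.002, -0.   ,  0.001,  0.001,  0.   , -0.001]), 'tau': array([  0.001, -62.544,   0.05 , -39.16 ,   0.016,   0.01 ,   0.   ]), 'tcp_pos': array([0.282, 0.558, 0.256]), 'eef_rot': array([-0.   ,  0.232,  0.973, -0.001]), 'contact_force': array([ 0.716, -0.096, -0.468]), 'ft_torque': array([-0.055, -0.036, -0.   ]), 'grip_force': 0.0, 'width': 0.998760186928562} 0.025
top {'vertical_fov': 51.99076855471505, 'cx': 315.7056444114781, 'cy': 197.35622311682903, 'xyz': array([0.501, 0.071, 1.036]), 'orientation': array([ 0.709,  0.022, -0.021, -0.704])}
carousel_grip [(0.83, array([0.533, 0.388, 0.061]), array([183., 208.])), (0.67, array([0.542, 0.222, 0.079]), array([252., 204.])), (0.59, array([0.378, 0.216, 0.061]), array([254., 274.]))]
stand_top [(0.7, array([0.717, 0.299, 0.05 ]), array([223., 133.]))]
hub_mouth [(0.98, array([ 0.516, -0.107,  0.093]), array([393., 216.]))]
unit_top [(0.81, array([ 0.513, -0.11 ,  0.062]), array([392., 218.]))]
knob_left_grip []

[... 371 characters left out ...]
.032, -0.08 ])}
carousel_grip [(0.97, array([0.528, 0.393, 0.062]), array([287., 146.])), (0.92, array([0.379, 0.221, 0.059]), array([246., 185.])), (0.77, array([0.542, 0.227, 0.08 ]), array([298., 173.]))]
stand_top [(0.96, array([0.542, 0.226, 0.052]), array([298., 180.])), (0.96, array([0.72 , 0.303, 0.048]), array([348., 160.]))]
hub_mouth [(0.94, array([ 0.514, -0.107,  0.093]), array([306., 253.]))]
unit_top [(0.76, array([ 0.516, -0.108,  0.056]), array([307., 262.]))]
knob_left_grip [(0.56, array([ 0.539, -0.02 ,  0.095]), array([310., 227.]))]
knob_right_grip [(0.72, array([ 0.49 , -0.193,  0.099]), array([302., 279.])), (0.55, array([ 0.518, -0.107,  0.094]), array([308., 252.]))]
```

View pics/top0.png

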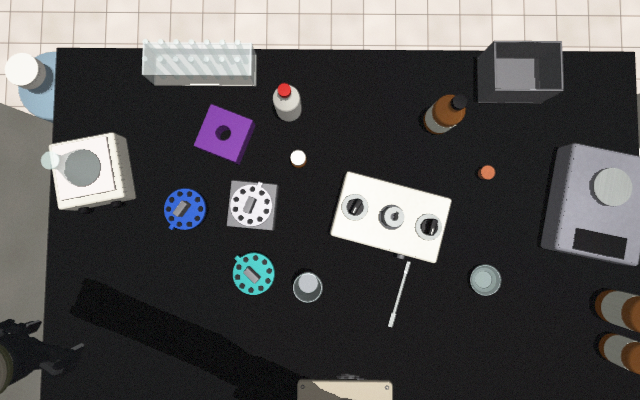

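View pics/side0.png

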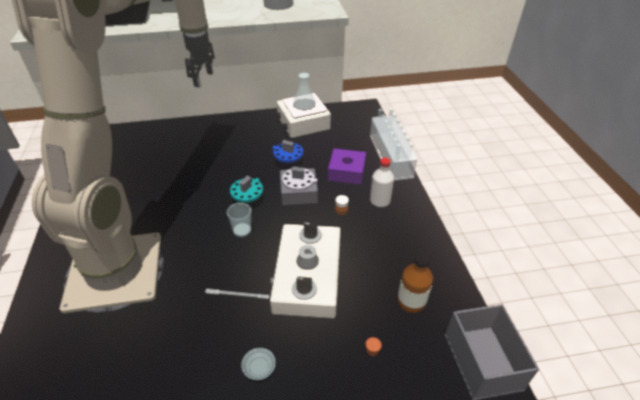

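```bash
python3 - <<'E'
from h import *
np.set_printoptions(precision=3,suppress=True)
c,x,M=cal('wrist');print(c,x,M)
im=cv2.imread('pics/top0.png');a=im[165:305,165:320];b=im[165:270,325:460]
a=cv2.resize(a,None,fx=2.5,fy=2.5,interpolation=3);b=cv2.resize(b,None,fx=3,fy=3,interpolation=3)
o=np.zeros((360,795,3),np.uint8);o[:a.shape[0],:a.shape[1]]=a;o[:b.shape[0],388:388+b.shape[1]]=b;cv2.imwrite('pics/c0.png',o)
E
```

```text
{'vertical_fov': 69.02161205224995, 'cx': 318.02690396133227, 'cy': 199.7697599993914, 'xyz': array([0.209, 0.594, 0.374]), 'orientation': array([ 0.841, -0.135, -0.084,  0.517])} [0.209 0.594 0.374] [[ 0.451 -0.847 -0.281]
 [ 0.892  0.429  0.14 ]
 [ 0.002 -0.314  0.95 ]]
```

View pics/c0.png

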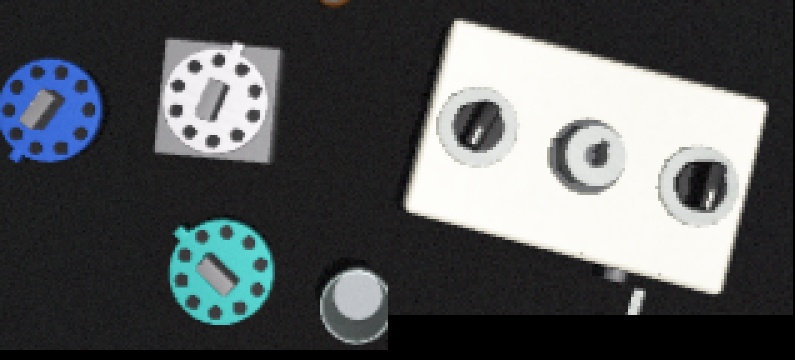

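The candidates for the carousel are blue (183,208), turquoise (253,273) and white/aluminium on the grey stand (251,204). I choose the white one, whose lug points to about -24° yaw; the purple stand at (223,133) is left alone. Next I move above the hub.

Request:
play_rows([
  [[0,0.017,-0.047,0.006,0,0,2],[0,0.034,-0.094,0.012,0,0,4],[0,0.051,-0.141,0.018,0,0,6],[0,0.068,-0.188,0.024,0,0,8],[0,0.085,-0.235,0.03,0,0,10],[0,0.102,-0.282,0.036,0,0,12],[0,0.119,-0.329,0.042,0,0,12],[0,0.136,-0.376,0.044,0,0,12]],
], squeeze=60)

```text
clock: 1.5
tcp_pos: [0.4175, 0.1822, 0.3011]
eef_rot: [0.001, 0.129, 0.992, 0.001]
contact_force: [1.8, 0.2, -0.4]
width: 0.997
grip_force: 0.0
```

Request:
play_rows([
  [[0,0.017,-0.047,0,0,0,0],[0,0.034,-0.094,0,0,0,0],[0,0.051,-0.141,0,0,0,0],[0,0.068,-0.188,0,0,0,0],[0,0.085,-0.235,0,0,0,0],[0,0.09,-0.27,0,0,0,0],[0,0.095,-0.29,0,0,0,0],[0,0.095,-0.29,0,0,0,0]],
])

```text
clock: 2.3
tcp_pos: [0.5119, -0.1093, 0.3003]
eef_rot: [0.0, 0.131, 0.991, -0.001]
contact_force: [-0.9, -0.1, 0.2]
width: 1.001
grip_force: 0.0
```

```bash
cat > look.py <<'E'
from h import *
import sys
np.set_printoptions(precision=4,suppress=True)
def look(name,things):
    s=telemetry.state();C=cal('wrist');im=eyes.capture('wrist');cv2.imwrite(f'pics/{name}.png',im)
    print(s['clock'],s['tcp_pos'],s['contact_force'],s['width'],s['grip_force'],'toolx yaw',np.degrees(np.arctan2(*R.from_quat(s['eef_rot'][[1,2,3,0]]).as_matrix()[[1,0],0])))
    np.savez(f'{name}.npz',x=C[1],M=C[2])
    for t in things:
        print(t,[(round(r['p'],2),w('wrist',r['point'],C),pix('wrist',w('wrist',r['point'],C),C).round()) for r in models.mark_of('wrist',t)])
    return im,C
if __name__=='__main__': look(sys.argv[1],sys.argv[2:])
E
python3 look.py w1 hub_mouth knob_left_grip knob_right_grip
```

```text
2.3 [ 0.5119 -0.1093  0.3003] [-0.8835 -0.089   0.2204] 1.0014455780111622 0.0 toolx yaw 164.90180028946077
hub_mouth []
knob_left_grip [(0.85, array([ 0.5375, -0.0172,  0.095 ]), array([402., 179.]))]
knob_right_grip [(0.76, array([ 0.491 , -0.1913,  0.0947]), array([244., 180.]))]
```

View pics/w1.png

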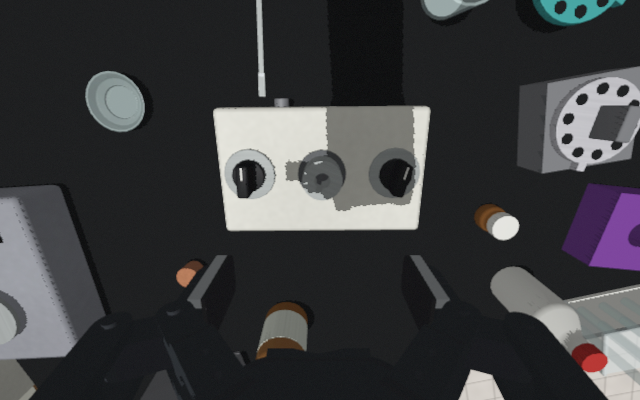

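```bash
cat > rect.py <<'E'
from h import *
def rect(name,c,z,half=0.125,s=0.0005,a=0):
    # rectified: up=+x, right=-y (robot view), 
    d=np.load(name+'.npz');im=cv2.imread(f'pics/{name}.png');C=(eyes.get_calibration('wrist'),d['x'],d['M'])
    n=int(2*half/s);P=[];Q=[]
    for u,v in [(0,0),(n,0),(n,n),(0,n)]:
        Q.append((u,v));P.append(pix('wrist',[c[0]+half-v*s,c[1]+half-u*s,z],C))
    H=cv2.getPerspectiveTransform(np.float32(P),np.float32(Q));return cv2.warpPerspective(im,H,(n,n),flags=2)
E
python3 - <<'E'
from rect import *
r=rect('w1',(0.516,-0.107),0.104)
h=rect('w1',(0.516,-0.107),0.098,half=0.035,s=0.0005);h=cv2.resize(h,(290,290))
h=cv2.convertScaleAbs(h,alpha=2)
o=np.zeros((500,795,3),np.uint8);o[:,:500]=r;o[:290,505:]=h;cv2.imwrite('pics/r1.png',o)
E
```

```text
(no output)
```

View pics/r1.png

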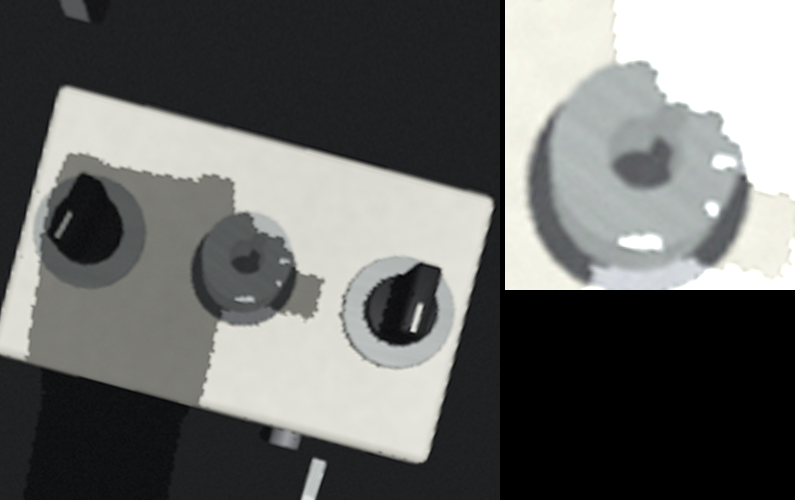

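The rectified view shows the hub at about (0.514,-0.107), with the keyway pointing up-right at roughly -40° yaw. The left knob's bar is at about -27° and the right one's at about -13°. I'm moving closer over the left knob.

Request:
play_rows([
  [[0.4,0.006,0.022,-0.035,0,0,-3],[0.4,0.012,0.045,-0.07,0,0,-6],[0.4,0.018,0.068,-0.1,0,0,-9],[0.4,0.0255,0.09,-0.13,0,0,-12],[0.4,0.0255,0.09,-0.14,0,0,-12],[0.4,0.0255,0.09,-0.14,0,0,-12],[0.4,0.0255,0.09,-0.14,0,0,-12],[0.4,0.0255,0.09,-0.14,0,0,-12]],
])

```text
clock: 3.3
tcp_pos: [0.5381, -0.0166, 0.1617]
eef_rot: [0.001, 0.232, 0.973, 0.0]
contact_force: [-0.7, -1.2, -0.0]
width: 0.601
grip_force: 0.0
```

```bash
python3 look.py w2 hub_mouth knob_left_grip; python3 - <<'E'
from rect import *
o=np.zeros((400,800,3),np.uint8)
o[:,:400]=cv2.convertScaleAbs(rect('w2',(0.538,-0.019),0.104,half=0.04,s=0.0002),alpha=2)
o[:,400:]=cv2.convertScaleAbs(rect('w2',(0.5145,-0.107),0.098,half=0.04,s=0.0002),alpha=1.5)
cv2.imwrite('pics/r2.png',o)
E
```

```text
3.3 [ 0.5381 -0.0166  0.1617] [-0.7368 -1.2215 -0.0202] 0.6011167868726478 0.0 toolx yaw 153.15880854374302
hub_mouth []
knob_left_grip [(0.56, array([ 0.5368, -0.0217,  0.0953]), array([311., 230.]))]
```

View pics/r2.png

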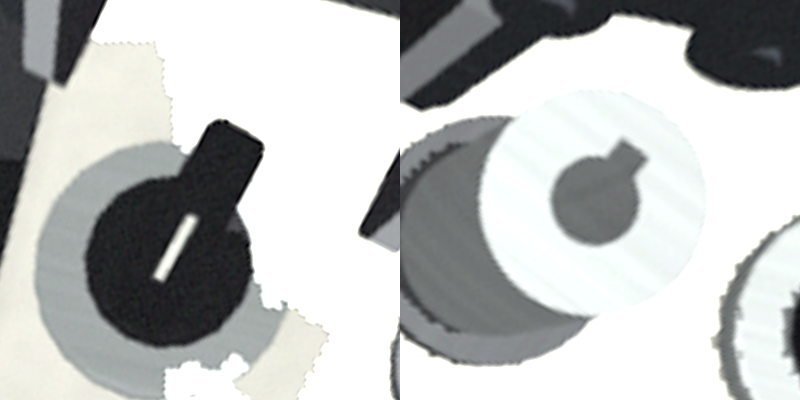

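Request:
play_rows([
  [[0.4,-0.002,-0.001,-0.025,0,0,-1],[0.4,-0.002,-0.001,-0.045,0,0,-1],[0.4,-0.002,-0.001,-0.055,0,0,-1],[0.4,-0.002,-0.001,-0.055,0,0,-1],[1,-0.002,-0.001,-0.055,0,0,-1],[1,-0.002,-0.001,-0.055,0,0,-1],[1,-0.002,-0.001,-0.055,0,0,-1],[1,-0.002,-0.001,-0.055,0,0,-1]],
], squeeze=80)

```text
clock: 4.25
tcp_pos: [0.5359, -0.0176, 0.1065]
eef_rot: [0.001, 0.241, 0.971, 0.0]
contact_force: [-2.8, -1.6, 7.5]
width: 0.148
grip_force: 78.4
```

```bash
python3 - <<'E'
from rect import *
r=rect('w2',(0.514,-0.106),0.098,half=0.02,s=0.0001);g=cv2.cvtColor(r,6)
_,lab,st,ce=cv2.connectedComponentsWithStats((g<115).astype(np.uint8));k=lab[205,200];m=(lab==k)
print(np.bincount(g.ravel()//16),st[k]);v,u=np.nonzero(m);x=0.514+.02-v*1e-4;y=-0.106+.02-u*1e-4
# fit circle to bore + farthest region
from scipy.optimize import minimize
ed=cv2.findContours(m.astype(np.uint8),0,1)[0][0][:,0];ex=.534-ed[:,1]*1e-4;ey=-.086-ed[:,0]*1e-4
f=lambda c:np.abs(np.hypot(ex-c[0],ey-c[1])-.009).clip(0,.001).sum()
b=minimize(f,[.514,-.106],method='Nelder-Mead').x;rr=np.hypot(x-b[0],y-b[1]);q=rr>.0105
print(b,q.sum(),rr.max(),np.degrees(np.arctan2((y[q]-b[1]).mean(),(x[q]-b[0]).mean())))
E
```

```text
[     0      0      0      0  26171   3028   1800   1750   1987   2873
 113346   1362   1540   6143] [  112    75   191   211 27358]
[ 0.51456806 -0.10617253] 1725 0.013166533678463719 -36.8689823834991
```

Grip holds on the left knob (keyway measured at about -37° yaw). Turning it clockwise.

Request:
play_rows([
  [[1,0,0,0,0,0,-6],[1,0,0,0,0,0,-13],[1,0,0,0,0,0,-21],[1,0,0,0,0,0,-29],[1,0,0,0,0,0,-37],[1,0,0,0,0,0,-45],[1,0,0,0,0,0,-53],[1,0,0,0,0,0,-58]],
])

```text
clock: 5.05
tcp_pos: [0.5378, -0.0163, 0.1066]
eef_rot: [0.002, 0.682, 0.731, 0.002]
contact_force: [9.1, 1.2, -4.4]
width: 0.145
grip_force: 77.9
```

Request:
play_rows([
  [[1,0,0,0,0,0,-3],[1,0,0,0,0,0,-6],[1,0,0,0,0,0,-8],[1,0,0,0,0,0,-10],[1,0,0,0,0,0,-11],[1,0,0,0,0,0,-12],[1,0,0,0,0,0,-12],[1,0,0,0,0,0,-12]],
])

```text
clock: 5.85
tcp_pos: [0.5381, -0.0153, 0.1068]
eef_rot: [0.002, 0.752, 0.659, 0.002]
contact_force: [6.8, 2.9, -1.3]
width: 0.144
grip_force: 105.5
```

```bash
cat > st.py <<'E'
from h import *
np.set_printoptions(precision=4,suppress=True)
s=telemetry.state();print(s['clock'],s['tcp_pos'],s['contact_force'],s['ft_torque'],s['width'],s['grip_force'],'yaw',np.degrees(np.arctan2(*R.from_quat(s['eef_rot'][[1,2,3,0]]).as_matrix()[[1,0],0])),s['qpos'])
E
python3 st.py
```

```text
5.85 [ 0.5381 -0.0153  0.1068] [ 6.7907  2.9167 -1.2928] [ 0.7501 -1.6484  1.4596] 0.1437351847707231 105.46358305960894 yaw 82.43343063956966 [-0.652   0.3275  0.696   1.8961 -0.249   0.9989  0.0208]
```

Request:
play_rows([
  [[0.4,0,0,0,0,0,4],[0.4,0,0,0,0,0,4],[0.4,0,0,0.01,0,0,4],[0.4,0,0,0.05,0,0,6],[0.4,-0.006,-0.03,0.07,0,0,14],[0.4,-0.016,-0.065,0.07,0,0,22],[0.4,-0.026,-0.1,0.07,0,0,30],[0.4,-0.036,-0.135,0.07,0,0,38]],
])

```text
clock: 6.65
tcp_pos: [0.4991, -0.1533, 0.1764]
eef_rot: [0.001, 0.497, 0.868, 0.001]
contact_force: [0.5, -0.4, 0.0]
width: 0.605
grip_force: 0.0
```

Request:
play_rows([
  [[0.4,-0.004,-0.02,-0.005,0,0,8],[0.4,-0.0095,-0.038,-0.015,0,0,16],[0.4,-0.0095,-0.038,-0.015,0,0,24],[0.4,-0.0095,-0.038,-0.015,0,0,32],[0.4,-0.0095,-0.038,-0.015,0,0,40],[0.4,-0.0095,-0.038,-0.015,0,0,45],[0.4,-0.0095,-0.038,-0.015,0,0,45],[0.4,-0.0095,-0.038,-0.015,0,0,45]],
])

```text
clock: 7.45
tcp_pos: [0.4901, -0.1901, 0.1608]
eef_rot: [0.0, 0.131, 0.991, 0.0]
contact_force: [-0.9, -0.2, 0.0]
width: 0.6
grip_force: 0.0
```

```bash
python3 look.py w3 knob_right_grip knob_left_grip hub_mouth; python3 - <<'E'
from rect import *
o=np.zeros((400,800,3),np.uint8)
o[:,:400]=cv2.convertScaleAbs(rect('w3',(0.491,-0.192),0.104,half=0.04,s=0.0002),alpha=2)
o[:,400:]=cv2.convertScaleAbs(rect('w3',(0.516,-0.106),0.104,half=0.12,s=0.0006),alpha=1.5)
cv2.imwrite('pics/r3.png',o)
E
```

```text
7.45 [ 0.4901 -0.1901  0.1608] [-0.904  -0.1716  0.0447] 0.5998413507108277 0.0 toolx yaw 164.96924676307185
knob_right_grip [(0.93, array([ 0.4914, -0.1925,  0.0962]), array([315., 232.]))]
knob_left_grip [(0.97, array([ 0.538 , -0.0192,  0.0946]), array([575., 231.]))]
hub_mouth []
```

View pics/r3.png

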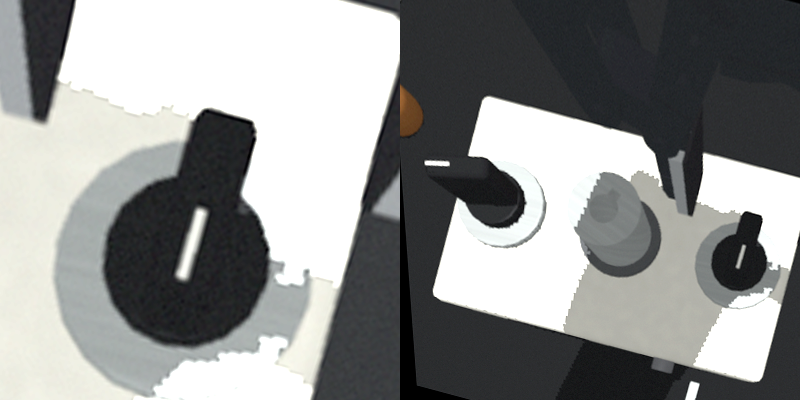

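The left knob's bar now lies across the housing (about -92° yaw), so it is at its stop. The right bar is at -16°. Gripping and turning the right knob.

Request:
play_rows([
  [[0.4,0.001,-0.002,-0.025,0,0,-1],[0.4,0.001,-0.002,-0.045,0,0,-1],[0.4,0.001,-0.002,-0.055,0,0,-1],[0.4,0.001,-0.002,-0.055,0,0,-1],[1,0.001,-0.002,-0.055,0,0,-1],[1,0.001,-0.002,-0.055,0,0,-1],[1,0.001,-0.002,-0.055,0,0,-1],[1,0.001,-0.002,-0.055,0,0,-1]],
])

```text
clock: 8.45
tcp_pos: [0.4914, -0.1926, 0.1065]
eef_rot: [0.001, 0.138, 0.99, -0.0]
contact_force: [-2.8, -1.6, 5.4]
width: 0.148
grip_force: 78.2
```

Request:
play_rows([
  [[1,0,0,0,0,0,-6],[1,0,0,0,0,0,-13],[1,0,0,0,0,0,-21],[1,0,0,0,0,0,-29],[1,0,0,0,0,0,-37],[1,0,0,0,0,0,-45],[1,0,0,0,0,0,-53],[1,0,0,0,0,0,-61]],
])

```text
clock: 9.25
tcp_pos: [0.4924, -0.1917, 0.1065]
eef_rot: [0.001, 0.623, 0.782, 0.001]
contact_force: [2.8, 0.4, 2.3]
width: 0.15
grip_force: 77.9
```

Request:
play_rows([
  [[1,0,0,0,0,0,-6],[1,0,0,0,0,0,-11],[1,0,0,0,0,0,-15],[1,0,0,0,0,0,-18],[1,0,0,0,0,0,-20],[1,0,0,0,0,0,-21],[1,0,0,0,0,0,-21],[1,0,0,0,0,0,-21]],
])

```text
clock: 10.05
tcp_pos: [0.4928, -0.1917, 0.1065]
eef_rot: [0.001, 0.752, 0.659, 0.001]
contact_force: [2.5, -0.6, 7.0]
width: 0.145
grip_force: 108.5
```

```bash
python3 st.py
```

```text
10.05 [ 0.4928 -0.1917  0.1065] [ 2.4879 -0.6392  7.043 ] [-0.2201 -0.5662  2.7361] 0.14486496919529157 108.50431859493256 yaw 82.48688050425395 [-0.4733  0.3577  0.8919  1.9247 -0.3282  1.008   0.4341]
```

Right knob hits its stop with 2.7 Nm. Releasing and moving to the carousel.

Request:
play_rows([
  [[0.4,0,0,0,0,0,4],[0.4,0,0,0,0,0,4],[0.4,0,0,0.01,0,0,4],[0.4,0,0,0.055,0,0,6],[0.4,0,0.01,0.1,0,0,14],[0.4,0.005,0.04,0.14,0,0,22],[0.4,0.01,0.08,0.15,0,0,30],[0.4,0.015,0.12,0.15,0,0,38]],
])

```text
clock: 10.85
tcp_pos: [0.5068, -0.0714, 0.2583]
eef_rot: [0.002, 0.498, 0.867, 0.002]
contact_force: [1.0, 1.1, -0.5]
width: 0.597
grip_force: 0.0
```

Request:
play_rows([
  [[0.4,0.006,0.045,0,0,0,8],[0.4,0.012,0.09,0,0,0,16],[0.4,0.018,0.135,0,0,0,24],[0.4,0.024,0.18,0,0,0,30],[0.4,0.03,0.225,-0.02,0,0,35],[0.4,0.034,0.265,-0.04,0,0,35],[0.4,0.036,0.295,-0.06,0,0,35],[0.4,0.036,0.297,-0.06,0,0,35]],
])

```text
clock: 11.65
tcp_pos: [0.5399, 0.2294, 0.1926]
eef_rot: [-0.002, 0.213, 0.977, -0.001]
contact_force: [-1.0, 0.5, -0.2]
width: 0.599
grip_force: 0.0
```

```bash
python3 look.py w4 carousel_grip shaft_tip stand_top; python3 - <<'E'
from rect import *
o=np.zeros((400,800,3),np.uint8)
o[:,:400]=rect('w4',(0.542,0.225),0.096,half=0.05,s=0.00025)
o[:,400:]=rect('w4',(0.542,0.225),0.062,half=0.07,s=0.00035)
cv2.imwrite('pics/r4.png',o)
E
```

```text
11.65 [0.5399 0.2294 0.1926] [-1.0184  0.4953 -0.2185] 0.5990440594000621 0.0 toolx yaw 155.42462953135072
carousel_grip [(0.9, array([0.5382, 0.224 , 0.0753]), array([312., 205.])), (0.84, array([0.3822, 0.2247, 0.0655]), array([224.,  19.])), (0.6, array([0.5302, 0.3906, 0.0639]), array([495., 112.]))]
shaft_tip []
stand_top [(0.84, array([0.719 , 0.3005, 0.0485]), array([447., 313.]))]
```

View pics/r4.png

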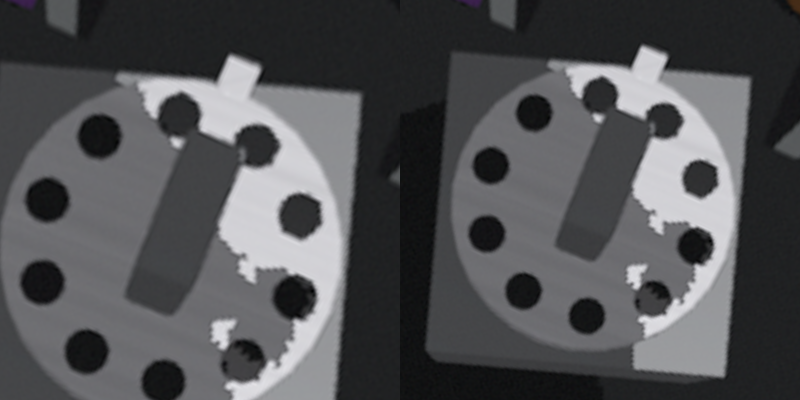

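The bar and disc centre are at (0.539,0.2275), with the lug and bar at -22° yaw, on the grey stand. Grasping.

Request:
play_rows([
  [[0.4,-0.001,-0.002,-0.035,0,0,2.5],[0.4,-0.001,-0.002,-0.07,0,0,2.5],[0.4,-0.001,-0.002,-0.09,0,0,2.5],[0.4,-0.001,-0.002,-0.1,0,0,2.5],[0.4,-0.001,-0.002,-0.1,0,0,2.5],[1,-0.001,-0.002,-0.1,0,0,2.5],[1,-0.001,-0.002,-0.1,0,0,2.5],[1,-0.001,-0.002,-0.1,0,0,2.5]],
], squeeze=100)

```text
clock: 12.65
tcp_pos: [0.5424, 0.2244, 0.0972]
eef_rot: [0.001, 0.193, 0.981, 0.002]
contact_force: [1.9, 3.3, 6.3]
width: 0.168
grip_force: 98.0
```

Request:
play_rows([
  [[1,0,0,0,0,0,0],[1,0,0,0,0,0,0],[1,0,0,0.01,0,0,0],[1,0,0,0.03,0,0,0],[1,0,0,0.07,0,0,0],[1,0,0,0.11,0,0,0],[1,0,0,0.14,0,0,0],[1,0,0,0.14,0,0,0]],
])

```text
clock: 13.45
tcp_pos: [0.5427, 0.2234, 0.2398]
eef_rot: [0.002, 0.194, 0.981, 0.002]
contact_force: [1.0, 0.4, -4.1]
width: 0.167
grip_force: 99.1
```

```bash
python3 look.py w5 carousel_grip; python3 - <<'E'
from rect import *
s=telemetry.state();t=s['tcp_pos'];print(s['qpos'])
o=np.zeros((400,800,3),np.uint8)
o[:,:400]=rect('w5',t[:2],t[2]-0.030,half=0.07,s=0.00035)
o[:,400:]=rect('w5',t[:2],t[2]+0.006,half=0.05,s=0.00025)
cv2.imwrite('pics/r5.png',o)
E
```

```text
13.45 [0.5427 0.2234 0.2398] [ 1.0244  0.3664 -4.1388] 0.1667395893464716 99.09231305122375 toolx yaw 157.67035552336603
carousel_grip [(0.95, array([0.5298, 0.3907, 0.0629]), array([472., 109.])), (0.76, array([0.3775, 0.2242, 0.067 ]), array([246.,  16.])), (0.6, array([0.5367, 0.2178, 0.2196]), array([305., 257.]))]
[-0.93712764  0.2761557   0.56491842  1.62872646 -0.15334978  1.28103017
  0.83612414]
```

View pics/r5.png

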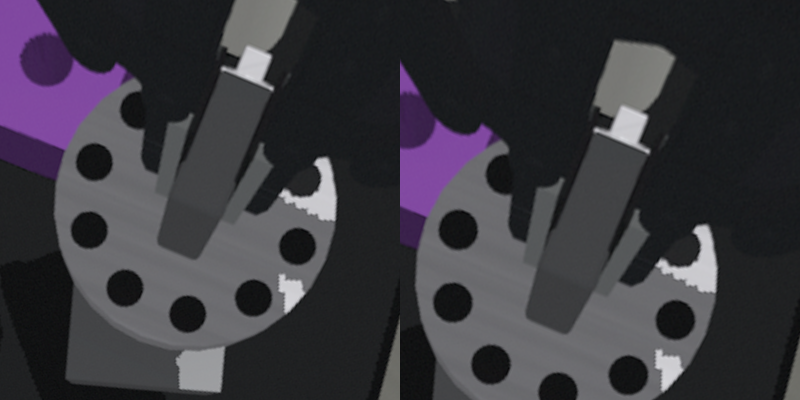

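```bash
python3 - <<'E'
from rect import *
from scipy.optimize import least_squares
t=np.array([0.5427,0.2234,0.2398])
r=rect('w5',t[:2],t[2]-0.035,half=0.07,s=0.00035);g=cv2.cvtColor(r,6)
_,lab,st,ce=cv2.connectedComponentsWithStats((g<55).astype(np.uint8))
P=[]
for s,c in zip(st,ce):
    if 600<s[4]<1400 and .8<s[2]/s[3]<1.25: P.append(c);print(s,c.round(1))
P=np.array(P);x=.07-P[:,1]*.00035;y=.07-P[:,0]*.00035
def fit(x,y):return least_squares(lambda c:np.hypot(x-c[0],y-c[1])-c[2],[0,0,.035],loss='soft_l1',f_scale=3e-4)
f=fit(x,y);print('holes',f.x,f.fun)
c=f.x[:2];th=np.radians(158);tx=np.array([np.cos(th),np.sin(th)]);ty=np.array([-tx[1],tx[0]]);print('along tool x,across',c@tx,c@ty)
E
```

```text
[  77  149   37   36 1042] [ 95.  166.6]
[  72  217   36   36 1033] [ 89.8 234.7]
[ 281  233   36   37 1036] [298.6 251.1]
[ 108  275   36   37 1034] [125.6 292.9]
[ 237  285   36   36 1030] [254.5 302.8]
[ 171  301   36   37 1035] [188.5 318.9]
holes [-0.00312421  0.00110534  0.03856508] [ 2.71449861e-05 -3.20556360e-05 -1.74224898e-05 -1.39213829e-05
  6.30496408e-06  2.99843314e-05]
along tool x,across 0.0033107804698609914 0.00014549819374535554
```

Request:
play_rows([
  [[1,-0.002,-0.025,0,0,0,-2],[1,-0.005,-0.065,0,0,0,-4],[1,-0.009,-0.11,0,0,0,-6],[1,-0.013,-0.155,0,0,0,-8],[1,-0.016,-0.2,0,0,0,-10],[1,-0.019,-0.245,0,0,0,-12],[1,-0.022,-0.285,0,0,0,-14],[1,-0.0255,-0.315,0,0,0,-15.7]],
])

```text
clock: 14.35
tcp_pos: [0.5137, -0.0952, 0.2337]
eef_rot: [-0.001, 0.328, 0.945, -0.001]
contact_force: [0.9, -0.2, -2.9]
width: 0.17
grip_force: 98.8
```

Request:
play_rows([
  [[1,0,-0.01,0,0,0,0],[1,0,-0.0165,0,0,0,0],[1,0,-0.0165,-0.02,0,0,0],[1,0,-0.0165,-0.035,0,0,0],[1,0,-0.0165,-0.045,0,0,0],[1,0,-0.0165,-0.05,0,0,0],[1,0,-0.0165,-0.05,0,0,0],[1,0,-0.0165,-0.05,0,0,0]],
])

```text
clock: 15.15
tcp_pos: [0.5158, -0.1082, 0.1856]
eef_rot: [0.0, 0.325, 0.946, 0.0]
contact_force: [0.2, -0.2, -2.9]
width: 0.165
grip_force: 98.9
```

```bash
python3 st.py; python3 look.py w6 knob_right_grip knob_left_grip
```

```text
15.15 [ 0.5158 -0.1082  0.1856] [ 0.1702 -0.2339 -2.9168] [ 0.0706 -0.0243 -0.0419] 0.16524804975890423 98.92846941947937 yaw 142.01974245150254 [-0.5919  0.2037  0.8031  1.8472 -0.1598  1.1562  1.1733]
15.15 [ 0.5158 -0.1082  0.1856] [ 0.1702 -0.2339 -2.9168] 0.16524804975890423 98.92846941947937 toolx yaw 142.01974245150254
knob_right_grip [(0.8, array([ 0.4897, -0.1914,  0.0966]), array([216., 252.]))]
knob_left_grip [(0.97, array([ 0.5374, -0.0196,  0.0923]), array([431., 166.]))]
```

Request:
play_rows([
  [[1,0.001,0,-0.003,0,0,0],[1,0.001,0,-0.006,0,0,0],[1,0.001,0,-0.009,0,0,0],[1,0.001,0,-0.011,0,0,0],[1,0.001,0,-0.012,0,0,0],[1,0.001,0,-0.012,0,0,0],[1,0.001,0,-0.012,0,0,0],[1,0.001,0,-0.012,0,0,0]],
])

```text
clock: 16.1
tcp_pos: [0.5166, -0.1083, 0.1733]
eef_rot: [0.0, 0.326, 0.946, 0.0]
contact_force: [0.6, 1.0, -4.5]
width: 0.167
grip_force: 98.7
```

```bash
python3 st.py
```

```text
16.1 [ 0.5166 -0.1083  0.1733] [ 0.5925  0.9762 -4.4514] [ 0.2181 -0.293   0.0295] 0.16740260567932908 98.68983507156372 yaw 142.00114243185902 [-0.5839  0.2226  0.799   1.8587 -0.1758  1.1322  1.1855]
```

Request:
play_rows([
  [[1,0,0,-0.002,0,0,0],[1,0,0,-0.004,0,0,0],[1,0,0,-0.006,0,0,0],[1,0,0,-0.007,0,0,0],[1,0,0,-0.008,0,0,0],[1,0,0,-0.008,0,0,0],[1,0,0,-0.008,0,0,0],[1,0,0,-0.008,0,0,0]],
])

```text
clock: 16.9
tcp_pos: [0.5166, -0.1083, 0.1652]
eef_rot: [0.0, 0.326, 0.946, 0.0]
contact_force: [1.8, 1.9, -4.0]
width: 0.166
grip_force: 98.6
```

```bash
python3 st.py
```

```text
16.9 [ 0.5166 -0.1083  0.1652] [ 1.8438  1.8619 -3.9956] [ 0.4787 -0.6174  0.0316] 0.16625733499193573 98.55210900306702 yaw 142.00214721220348 [-0.5791  0.2336  0.796   1.8673 -0.1854  1.116   1.1929]
```

Request:
play_rows([
  [[1,0.0005,0.0005,-0.002,0,0,0],[1,0.0005,0.0005,-0.004,0,0,0],[1,0.0005,0.0005,-0.006,0,0,0],[1,0.0005,0.0005,-0.008,0,0,0],[1,0.0005,0.0005,-0.01,0,0,0],[1,0.0005,0.0005,-0.011,0,0,0],[1,0.0005,0.0005,-0.012,0,0,0],[1,0.0005,0.0005,-0.012,0,0,0]],
])

```text
clock: 17.7
tcp_pos: [0.5169, -0.1079, 0.1531]
eef_rot: [-0.0, 0.326, 0.945, -0.0]
contact_force: [0.2, 0.0, -2.9]
width: 0.162
grip_force: 98.8
```

```bash
python3 st.py
```

```text
17.7 [ 0.5169 -0.1079  0.1531] [ 0.2056  0.0277 -2.8814] [ 0.0315  0.0248 -0.0623] 0.16171503527447856 98.79117965698242 yaw 141.99217868426288 [-0.5717  0.2516  0.7906  1.8787 -0.2007  1.0925  1.2038]
```

Request:
play_rows([
  [[1,0,0,-0.002,0,0,0],[1,0,0,-0.004,0,0,0],[1,0,0,-0.006,0,0,0],[1,0,0,-0.008,0,0,0],[1,0,0,-0.01,0,0,0],[1,0,0,-0.011,0,0,0],[1,0,0,-0.011,0,0,0],[1,0,0,-0.011,0,0,0]],
])

```text
clock: 18.5
tcp_pos: [0.5174, -0.108, 0.1431]
eef_rot: [0.0, 0.326, 0.946, 0.0]
contact_force: [-4.4, 1.2, 12.3]
width: 0.168
grip_force: 101.4
```

```bash
python3 st.py
```

```text
18.5 [ 0.5174 -0.108   0.1431] [-4.4065  1.2364 12.3242] [0.1988 1.1244 0.0026] 0.16760563471734763 101.4240038394928 yaw 141.99452183983246 [-0.5643  0.2665  0.7858  1.8879 -0.2146  1.0721  1.2147]
```

Request:
play_rows([
  [[1,0,0,-0.0005,0,0,0],[1,0,0,-0.001,0,0,0],[1,0,0,-0.0015,0,0,0],[1,0,0,-0.002,0,0,0],[1,0,0,-0.002,0,0,0],[1,0,0,-0.002,0,0,0],[1,0,0,-0.002,0,0,0],[1,0,0,-0.002,0,0,0]],
])

```text
clock: 19.3
tcp_pos: [0.5177, -0.1082, 0.1429]
eef_rot: [0.0, 0.326, 0.945, 0.001]
contact_force: [-13.5, 3.3, 36.1]
width: 0.167
grip_force: 104.6
```

```bash
python3 st.py; python3 look.py w7 knob_right_grip knob_left_grip carousel_grip; python3 - <<'E'
from h import *
im=eyes.capture('side')[205:305,240:370];b=cv2.resize(im,None,fx=4,fy=4,interpolation=2)
t=cv2.resize(eyes.capture('wrist')[100:400,120:520],None,fx=.67,fy=.67)
o=np.zeros((400,800,3),np.uint8);o[:,:520]=b;o[:t.shape[0],525:525+t.shape[1]]=t;cv2.imwrite('pics/f.png',o)
E
```

```text
19.3 [ 0.5177 -0.1082  0.1429] [-13.4606   3.2796  36.0547] [0.6631 3.3283 0.0305] 0.1674789540788842 104.62942600250244 yaw 141.97574104081207 [-0.5629  0.2675  0.7856  1.8876 -0.2169  1.0716  1.2167]
19.3 [ 0.5177 -0.1082  0.1429] [-13.4606   3.2796  36.0547] 0.1674789540788842 104.62942600250244 toolx yaw 141.97574104081207
knob_right_grip [(0.72, array([ 0.4904, -0.1918,  0.0971]), array([192., 283.]))]
knob_left_grip [(0.62, array([ 0.5376, -0.0221,  0.0929]), array([453., 181.]))]
carousel_grip [(0.92, array([ 0.5101, -0.1117,  0.1228]), array([305., 257.]))]
```

View pics/f.png

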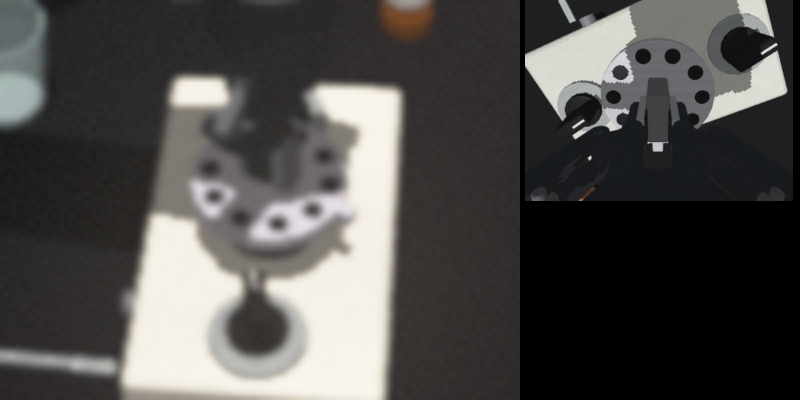

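The picture shows the disc level and low on the hub, with both knob bars lying across the housing. Pushing further moved it only 0.2 mm for 24 N more, so the hub is at its lower stop. I'm easing the push a little and handing in.

Request:
play_rows([
  [[1,0,0,0.0005,0,0,0],[1,0,0,0.001,0,0,0],[1,0,0,0.001,0,0,0],[1,0,0,0.001,0,0,0],[1,0,0,0.001,0,0,0],[1,0,0,0.001,0,0,0],[1,0,0,0.001,0,0,0],[1,0,0,0.001,0,0,0]],
])

```text
clock: 20.4
tcp_pos: [0.5176, -0.1081, 0.143]
eef_rot: [0.0, 0.326, 0.945, 0.001]
contact_force: [-8.7, 2.5, 24.3]
width: 0.171
grip_force: 102.7
```

```bash
python3 st.py; python3 -c "
from h import *
s=telemetry.state()
if s['contact_force'][2]>15 and s['tcp_pos'][2]<.1437: print(workorder.sign_off())"
```

```text
20.4 [ 0.5176 -0.1081  0.143 ] [-8.6577  2.5057 24.2547] [ 0.4396  2.2504 -0.02  ] 0.1714917780368021 102.65858888626099 yaw 141.98321839074276 [-0.5636  0.267   0.7857  1.8877 -0.2158  1.0718  1.2156]
the job is handed in; nothing more can be done
None
```

The job is handed in at 20.4 s: both clamp knobs were turned clockwise to their end stops, then the carousel was keyed into the hub and pushed down to the hub's lower stop, where the arm still holds it with about 24 N.

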